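Draw the clean-out plug from a birdhouse with a hook

TASK

Get the birdhouse ready for washing: swing its green roof up by the brass tab until it lies fully back, take the red-handled hook from its stand and, with the hook and never with the fingers, catch the wire loop of the plug and draw the plug up out of the deep bore. Lower the plug gently, upright, into the galvanized tray, unhook it, and hang the hook back in the slot of its stand. Leave the roof open and the other things on the bench where they are.

Things in the scene. Friction and masses are not known exactly. Their poses are not given: they have to be found in the camera images.
- house: maple birdhouse block fixed to the bench, 140 x 110 x 130 mm (x, y, z), black entrance hole and stub perch on its front (-x) face; origin at the centre of its underside, z up. A rectangular bore, 84 mm along x by 56 mm along y and 120 mm deep, opens in the middle of its top
- bore_mouth (a point): centre of the bore's mouth, in the top face of the house (130 mm up), axes as the house
- roof (a joint): angle of the green roof flap: 0 closed, 1.57 upright, 2.6 fully back at its stop. Damped hinge (0.15 N m s/rad), roof about 0.25 kg: let go below about 1.3 rad it falls slowly shut, above about 1.7 rad it falls slowly back to the stop by itself (in a few seconds)
- roof_hinge (a point): a fixed point in the middle of the roof's hinge line: the upper rear edge of the house, 70 mm behind (+x of) the house centre, 130 mm up; the hinge line runs along the house's y axis. The roof is a plate 146 x 122 x 10 mm lying on the house
- roof_tab (a point): grip point of the upright brass tab near the roof's front edge: 10 mm thick along y, 26 mm long along x, 39 mm tall; this point is 24 mm above the roof's upper face and 15 mm below the tab's top; roof closed, it is 125 mm in front of and 34 mm above the hinge line. It moves and turns with the roof. Pinched along y, the tab can turn between the fingers as the roof swings
- plug_center (a point): centre of the cherry plug, a solid block 74 x 48 x 20 mm (x, y, z), about 0.14 kg, lying loose on the floor of the bore (4 to 5 mm of play all round) with its axes as the house's; this point is 10 mm above its underside
- plug_loop (a point): middle of the straight top bar of the plug's rigid brass wire loop, 60 mm above the plug's underside (40 mm above its upper face, 60 mm below the bore's mouth at the start). The loop is 5 mm wire standing in the plug's y-z plane: top bar 18 mm long along y, legs 36 mm apart
- hook_grip (a point): centre of the upright red handle (24 x 24 x 60 mm; its top 31 mm above this point) of the hook tool, 0.12 kg; a square steel collar, 36 x 36 x 6 mm, sits under the handle, its underside 35 mm below this point. A straight 6 mm shank runs on down the handle's centre line (tool z) and ends in an upturned hook that points to the tool's +x (see hook_low)
- hook_low (a point): lowest point of the hook (axis of its 6 mm wire), 140 mm below and 10 mm to tool +x of the grip centre. The hook is a V open upward in the tool's x-z plane; its free end stands 20 mm to +x of the shank (14 mm clear gap), its top 21 mm above this point. A 5 mm bar seated in the V has its axis 8 mm above this point
- stand: fixed wooden hook stand, 110 x 90 x 135 mm, origin at the centre of its underside. Its top plate, 18 mm thick, has a slot, 36 mm along x by 18 mm along y, centred 10 mm to +x of the stand's axis; open below. At the start the hook hangs in it, axes as the stand's, collar on the plate: lift straight up to take it, lower straight down to hang it
- stand_slot (a point): point on the stand's upper face (135 mm up), on the stand's axis, where the hook's shank passes when it hangs; the hook's grip centre then lies 35 mm above it
- tray: galvanized open tray fixed to the bench, 150 x 130 x 22 mm outside, walls and floor 4 mm; origin at the centre of its underside
- perch_rod: bystander: dark cherry rod, 200 mm long, 14 mm thick, lying
- rasp: bystander: rasp with orange handle, 280 mm long, lying
- stone_weight: bystander: squat gray stone weight, 84 mm wide, 45 mm tall
- wall_block_a: bystander: maple block 90 x 50 x 30 mm
- wall_block_b: bystander: maple block 90 x 50 x 30 mm
- screw_jar: bystander: glass jar, 60 mm wide, 75 mm tall
Not all that is in view belongs to the job. What is shaped like the house but purple is not meant.

How it is judged (in metres and radians):
On the way, in this order (a step that is already met when the one before it is completed fails the run):
1. the roof is swung fully back (value of joint roof above 2.2 rad), for 0.2 s.
2. the plug hangs on the hook, clear above the bore (height (world z) of plug_center above 0.135 m and contact force between hook and plug above 0.3 N), for 0.2 s.
3. the plug stands in the tray, off the hook (horizontal distance between plug_center and tray below 0.055 m and z of plug_center in the frame of tray below 0.03 m and angle between plug_center's own z axis and vertical below 0.15 rad and linear speed of plug below 0.03 m/s and contact force between hook and plug below 0.1 N), for 0.2 s.
At the end, for the whole second after the job is handed in: Roof back over 2.2 rad; plug upright (0.15 rad), at rest on the tray floor, off the hook, centre within 55 mm of the tray centre; hook hanging upright (0.12 rad), at rest in the stand slot, collar on the plate, shank within 14 mm of the stand axis (all of step 3 and value of joint roof above 2.2 rad and horizontal distance between hook_grip and stand_slot below 0.014 m and z of hook_grip in the frame of stand_slot between 0.03 and 0.045 m and angle between hook_grip's own z axis and vertical below 0.12 rad and linear speed of hook below 0.03 m/s); the robot touches nothing.
It fails at once if the plug is touched with the fingers (contact force between the fingers and plug above 0.5 N).
It fails at once if the plug is dropped into the tray (horizontal distance between plug_center and tray below 0.12 m and height (world z) of plug_center below 0.05 m and linear speed of plug above 0.6 m/s).
It fails at once if a bystander is pushed more than 30 mm from its place (distance of any of perch_rod, rasp, stone_weight, wall_block_a, wall_block_b, screw_jar from where it was at the start of the episode above 0.03 m).
It also fails if it takes over 72 s, if anything falls off the work surface, if the arm or the gripper's body presses on something with over 40 N, if the wrist force passes 120 N, or if a joint passes its speed limit or range.

ROBOT

A 7-joint arm with a two-finger parallel gripper is mounted at the origin on the work surface. World frame = base frame: x ahead of the robot, y to its left, z up, the work surface at z = 0. Lengths are in m, angles in degrees, forces in N, time in s.
With the tool pointing down it reaches from about 0.425 to 0.875 m from the base axis. Payload 4.7 kg.
Tool frame: the origin (TCP) lies at the centre of the arm's flange, where the gripper is bolted on; the fingertips stand 182 mm ahead of it and the grasp point (between the pads) lies 164 mm ahead of it; z points along the fingers, y is the line along which they close (so a half turn about z gives the same grasp; the last joint's range is limited). The gripper opens to 87 mm and grips with 3 to 60 N. Pads are 19 mm wide; open, the fingers measure 117 mm over their backs; the gripper's body (75 mm by 190 mm) begins 51 mm behind the grasp point.
Start: joints at [-73.447, 18.392, -4.016, 83.108, 1.295, 78.541, -3.26], TCP at [0.176, 0.626, 0.405] pointing down, gripper open.
Joint ranges: [-163.93, 163.93], [-17.29, 119.83], [-79.2, 71.16], [3.27, 140.29], [-89.18, 269.18], [5.43, 117.66], [-154.24, 154.24]. Speed limits (degrees/s): [147.25, 147.25, 180, 180, 180, 180, 180].

INTERFACE

Orientations are given as [roll, pitch, yaw] about the fixed x, y, z axes, in that order (R = Rz(yaw) Ry(pitch) Rx(roll)).
In Python, from cell import env gives the robot as it stands. The module is installed in compiled form; this text tells all that it offers.
- The arm moves only by the tool step_arm, never from a script. Its argument "steps" is one flat list of numbers, 5 for each row, row after row: the opening, from 0 (shut) to 1 (fully open), then the shift along the tool's x, y, z in mm, then the turn about the tool's z in degrees. In form: [grip, dx, dy, dz, roll, grip, dx, dy, dz, roll, ...]. A call has 1 to 12 rows; each row shifts and turns the commanded pose from where the row before left it, along the tool's axes as they then stand; what a row does not reach is not made up. A row lasts 1/8 s, in which the tool goes at most 62.5 mm and 10.7 degrees, less where a joint would pass 70% of its speed; a pose out of reach is approached as far as the arm can. A call with a gripper value outside its range is refused whole. The fingers move at their own pace and stop on an object; "grip_force" is the grip in N (left out, the last holds). Time passes only in rows, so rows that do not move let the fingers close. It gives the time, the measured TCP pose, the force, the opening and the grip force at its end, in the units of the state.
- env.get_obs(): the state, without advancing time (a new reading comes with each control period).
- env.read_camera(name): name is "scene" or "top"; returns a dict with "image" (400x640x3 uint8, red, green, blue), "camera_matrix" (3x3 intrinsics, pixels), "distortion" ([k1, k2, p1, p2, k3] as OpenCV has them; the pictures are not rectified), "R" (3x3) and "t" (3): a world point X has camera coordinates R X + t. Camera axes: x right, y down, z forward; pixel columns grow to the right and rows downward; lengths in m; the calibration is good to about 2 mm. A picture is of the moment at which its call begins. There is no depth.
- env.sign_off(): hands the job in; it is judged then, once.
The state is a dict: "time_s": time; "qpos": joint angles; "joint_velocities": joint speeds; "effort": joint torques, N m; "tool_pos": TCP position; "tool_rot": TCP orientation; "force": force on the tool from outside, world axes, zero at the start; "wrist_torque": the same for the moment, N m; "grip_width": finger opening in m; "grasp_force": force on a finger pad.
Only numpy, scipy, OpenCV 4.12 (cv2) and the standard library are available. Lean on these libraries where they do the work, as an engineer would, in place of code of your own. Each camera call takes 0.05 s, during which the arm holds its last target. There are 200 camera calls.

## Working session

There is one attempt and no reset: what is moved stays moved. The work goes in short steps, Python scripts to look and compute and a tool call to move; the robot and the scene stay as the last step left them, time stands still between calls to the robot, and variables do not carry over. Pictures are saved under pics/ and viewed, at most 13 in all, crops included, and the job is handed in when it is done.

Besides the shell and the picture viewer there is one more tool, called after "Request:" by a JSON object that holds its "method" and its "body". step_arm: Moves the arm, as the interface text tells. Its arguments: {"type":"object","properties":{"steps":{"type":"array","items":{"type":"number"}},"grip_force":{"type":"number"}},"required":["steps"]}

```bash
mkdir -p pics
cat > h.py <<'E'
import numpy as np, cv2
from cell import env
def snap(n,fn=None):
    c=env.read_camera(n)
    if fn: cv2.imwrite(fn,c["image"][:,:,::-1])
    return c
def ray(c,uv):
    p=cv2.undistortPoints(np.array([[uv]],float),np.array(c["camera_matrix"]),np.array(c["distortion"]))[0,0]
    R=np.array(c["R"]);o=-R.T@np.array(c["t"]);d=R.T@np.array([p[0],p[1],1]);return o,d
def atz(c,uv,z):
    o,d=ray(c,uv);return (o+d*(z-o[2])/d[2]).round(4)
def proj(c,X):
    R=np.array(c["R"]);p,_=cv2.projectPoints(np.array(X,float).reshape(-1,3),cv2.Rodrigues(R)[0],np.array(c["t"],float),np.array(c["camera_matrix"]),np.array(c["distortion"]));return p[:,0].round(1)
def tri(c1,u1,c2,u2):
    o1,d1=ray(c1,u1);o2,d2=ray(c2,u2);s=np.linalg.lstsq(np.c_[d1,-d2],o2-o1,rcond=None)[0]
    a=o1+s[0]*d1;b=o2+s[1]*d2;return ((a+b)/2).round(4),np.linalg.norm(a-b).round(4)
E
python3 - <<'E'
from h import *
for n in("scene","top"):
    c=snap(n,f"pics/{n}0.png");R=np.array(c["R"]);print(n,(-R.T@np.array(c["t"])).round(3),R.round(2).tolist())
    im=cv2.resize(c["image"][:,:,::-1],(800,500),interpolation=cv2.INTER_CUBIC);cv2.imwrite(f"pics/{n}0b.png",im)
print(env.get_obs())
E
```

```text
scene [1.257 0.409 1.41 ] [[-0.47, 0.88, -0.01], [0.74, 0.39, -0.55], [-0.48, -0.27, -0.83]]
top [0.409 0.014 1.369] [[-0.03, -1.0, -0.0], [-1.0, 0.03, -0.1], [0.1, -0.0, -1.0]]
{'time_s': 0.1, 'qpos': array([-73.44833539,  18.43407536,  -4.0140731 ,  83.16761381,
         1.29505274,  78.54067609,  -3.26003063]), 'joint_velocities': array([-0.04785667, -0.14900465, -0.03403529, -0.15195169, -0.05916995,
       -0.0627628 , -0.08443421]), 'effort': array([-7.12340789e-04, -4.92571235e+01, -4.06148918e-01, -3.13398278e+01,
       -6.42119371e-02,  3.95331520e-02,  7.98062365e-05]), 'tool_pos': array([0.17636406, 0.62542696, 0.40378139]), 'tool_rot': array([-1.79902862e+02,  5.95877170e-03,  1.64256524e+02]), 'force': array([-0.03797444, -0.35227272, -0.71758219]), 'wrist_torque': array([ 0.01104395,  0.03914814, -0.05421144]), 'grasp_force': 0.0, 'grip_width': 0.08687125840024323}
```

View pics/scene0b.png

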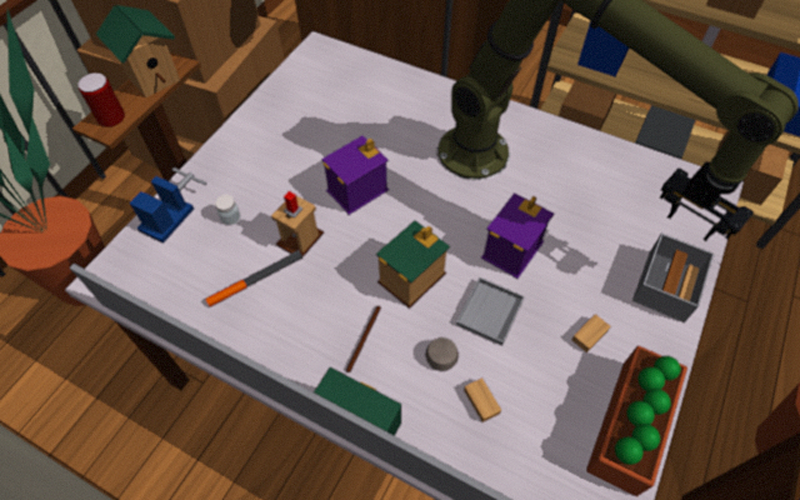

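View pics/top0b.png

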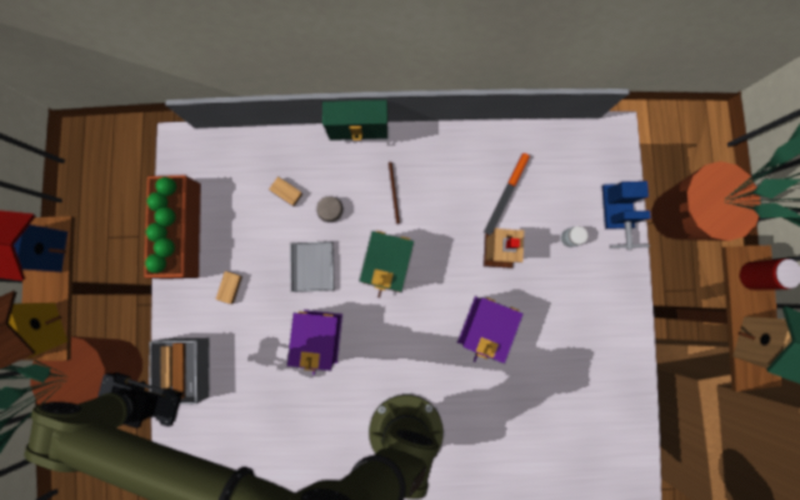

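The scene view shows the green house at (412,262), the stand at (297,225) and the tray at (490,310). The top view shows them at (388,262), (505,245) and (315,266), in 800x500 pixels. I'll enlarge both.

Run:
```python
import cv2
a=cv2.imread("pics/top0.png")[175:250,225:425];cv2.imwrite("pics/tc.png",cv2.resize(a,None,fx=4,fy=4,interpolation=cv2.INTER_CUBIC))
a=cv2.imread("pics/scene0.png")[145:285,210:430];cv2.imwrite("pics/sc.png",cv2.resize(a,None,fx=3.6,fy=3.6,interpolation=cv2.INTER_CUBIC))
```

```text
(no output)
```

View pics/tc.png

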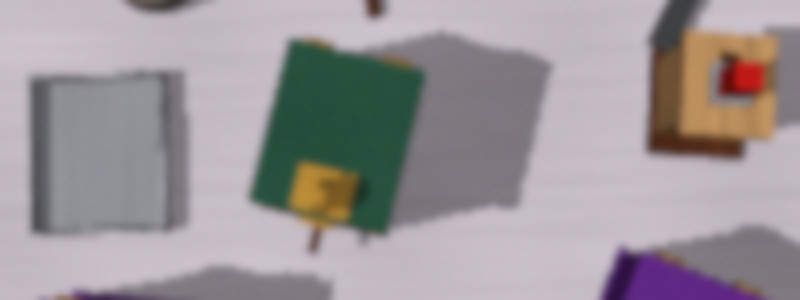

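View pics/sc.png

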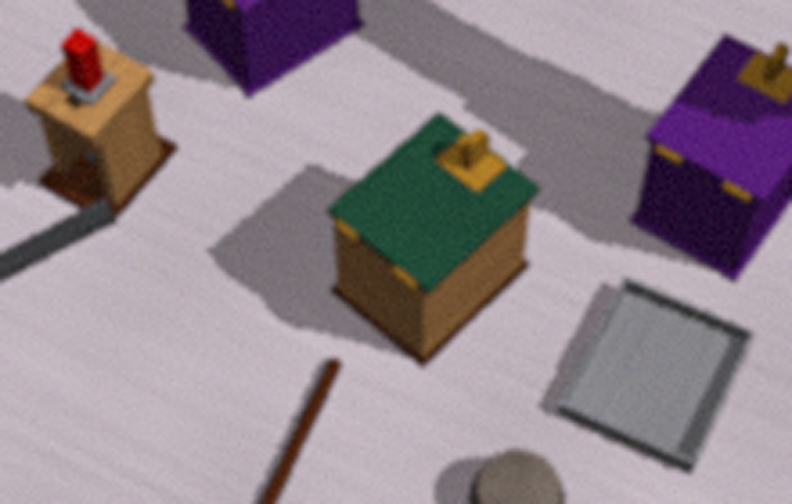

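Top crop: the green roof's corners are (292,40), (424,72), (385,234) and (250,200). The tray rim runs from (30,77) to (167,230), and the stand plate from (685,33) to (772,140) with the red handle top at about (748,75). The scene crop shows the same corners, and the slot lies on the +x side of the handle. I'll fit the poses to these.

```bash
cat > fit.py <<'E'
from h import *
from scipy.optimize import least_squares
ct,cs=snap("top"),snap("scene")
T=lambda u,v:("t",u/4+225,v/4+175); S=lambda u,v:("s",u/3.6+210,v/3.6+145)
def fit(name,obs,x0):
    P=np.array([o[0] for o in obs],float)
    def f(q):
        c,s=np.cos(q[2]),np.sin(q[2]);W=P@np.array([[c,-s,0],[s,c,0],[0,0,1]]).T+[q[0],q[1],0]
        a,b=proj(ct,W),proj(cs,W)
        return np.concatenate([(a[i] if o[1][0]=="t" else b[i])-o[1][1:] for i,o in enumerate(obs)])
    r=least_squares(f,x0,diff_step=1e-2,loss="soft_l1")
    print(name,r.x[:2].round(4),np.degrees(r.x[2]).round(2),r.fun.round(1).tolist())
E
sed -i 's/;return p\[:,0\].round(1)/;return p[:,0]/' h.py
cat > f1.py <<'E'
from fit import *
A,B,Y,Z=.070,-.076,.061,.140
fit("house",[((A,Y,Z),T(292,40)),((A,-Y,Z),T(424,72)),((B,-Y,Z),T(385,234)),((B,Y,Z),T(250,200)),
 ((A,Y,Z),S(425,290)),((A,-Y,Z),S(330,210)),((B,-Y,Z),S(438,113)),((B,Y,Z),S(538,187)),
 ((.07,.055,0),S(422,362)),((.07,-.055,0),S(335,292)),((-.07,.055,0),S(525,265))],[.55,.05,-.2])
X,Y,Z=.055,.045,.135
fit("stand",[((X,Y,Z),T(685,33)),((X,-Y,Z),T(776,36)),((-X,-Y,Z),T(772,140)),((-X,Y,Z),T(680,135)),
 ((X,Y,Z),S(93,137)),((X,-Y,Z),S(28,100)),((-X,Y,Z),S(152,72)),((-X,Y,0),T(650,155)),((X,Y,0),S(115,213))],[.6,-.25,0])
X,Y,Z=.075,.065,.022
fit("tray",[((X,Y,Z),T(30,77)),((X,-Y,Z),T(167,72)),((-X,-Y,Z),T(167,230)),((-X,Y,Z),T(32,234)),
 ((X,-Y,Z),S(558,408)),((X,Y,Z),S(690,470)),((-X,-Y,Z),S(625,283)),((-X,Y,Z),S(748,333))],[.5,.25,0])
print("handle top",tri(ct,T(742,76)[1:],cs,S(80,38)[1:]), atz(ct,T(740,80)[1:],.17), "tab top",tri(ct,T(330,190)[1:],cs,S(475,135)[1:]))
E
python3 f1.py
```

```text
house [0.5032 0.0428] -15.27 [-1.7, -1.8, -0.2, -1.4, -0.5, -0.4, -1.6, -0.4, 0.8, -0.7, -1.3, -1.3, -0.1, -1.7, 0.5, -1.1, -0.3, -0.3, 0.0, -0.6, -1.2, 0.1]
stand [ 0.5311 -0.2986] -2.68 [-1.8, -2.7, 1.1, -2.9, 2.4, 2.7, -0.6, 3.5, -0.0, 0.8, -4.0, -0.2, 2.9, -4.2, -0.5, 0.7, -0.4, 2.0]
tray [0.4996 0.2702] 0.18 [-1.0, -1.5, -1.0, -1.3, -0.3, -0.8, -1.2, -0.9, -1.1, -2.3, -0.0, -2.2, -0.9, -3.2, 1.3, -1.3]
handle top (array([ 0.5333, -0.294 ,  0.1987]), np.float64(0.0016)) [ 0.5326 -0.2989  0.17  ] tab top (array([0.4479, 0.0519, 0.1702]), np.float64(0.0104))
```

Request:
{"method": "step_arm", "body": {"steps": [1, -30, -20, 0, 0.5, 1, -40, -35, 0, 0, 1, -40, -35, 0, 0, 1, -40, -38, 0, 0, 1, -40, -40, 0, 0, 1, -40, -45, 0, 0, 1, -40, -45, 0, 0, 1, -30, -48, 0, 0, 1, -30, -48, 0, 0, 1, -30, -45, 0, 0, 1, -30, -40, 0, 0, 1, -20, -20, 0, 0], "grip_force": 25}}

```text
time_s: 1.7
tool_pos: [0.4422, 0.0675, 0.405]
tool_rot: [180.0, 0.0, 163.6]
force: [0.5, 1.2, -0.7]
grip_width: 0.0869
grasp_force: 0.0
```

Run:
```python
from fit import *
h=np.array([.5032,.0428]);a=np.radians(-15.27);u=np.array([np.cos(a),np.sin(a)]);v=np.array([-u[1],u[0]])
P=[np.r_[h+u*(-.055+dx)+v*dy,z] for dx in(-.013,.013) for dy in (0,) for z in (.14,.179)]
print(((proj(ct,P)-[225,175])*4).round().tolist(),((proj(cs,P)-[210,145])*3.6).round().tolist())
p=np.array([.4422,.0675]);yaw=np.radians(163.6);d=h-u*.055-p
print("tool d",d@[np.cos(yaw),np.sin(yaw)]*1,d@[np.sin(yaw),-np.cos(yaw)])
im=cs["image"][110:230,260:400,::-1];cv2.imwrite("pics/s2.png",cv2.resize(im,None,fx=5,fy=5,interpolation=cv2.INTER_CUBIC))
```

```text
[[315.0, 206.0], [314.0, 205.0], [323.0, 176.0], [321.0, 174.0]] [[482.0, 150.0], [484.0, 124.0], [462.0, 167.0], [464.0, 142.0]]
tool d -0.010502682648791875 -0.0075568781152043655
```

View pics/s2.png

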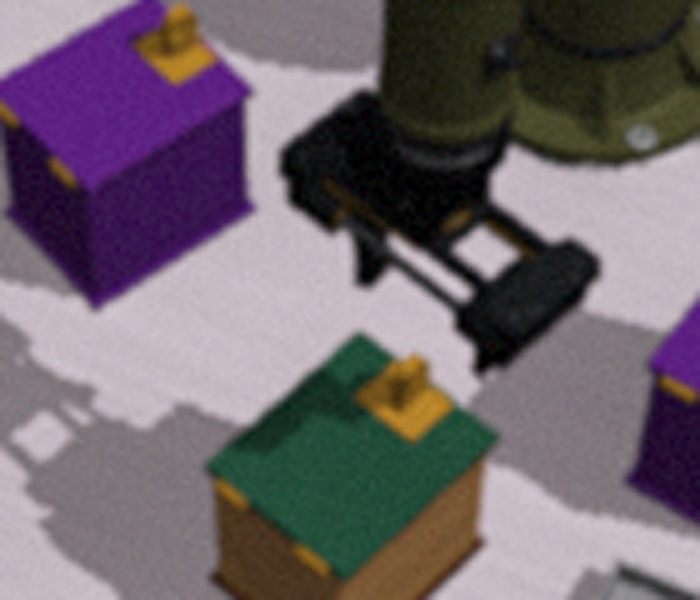

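The gripper is above the house with the fingers straddling the tab line. The tab is at about (405,375) in this crop, which matches the fit. Next I descend and pinch.

Request:
{"method": "step_arm", "body": {"steps": [1, -10, -8, 0, -1, 1, 0, 0, 25, 0, 1, 0, 0, 30, 0, 1, 0, 0, 21, 0, 1, 0, 0, 0, 0, 0, 0, 0, 0, 0, 0, 0, 0, 0, 0, 0, 0, 0, 0, 0, 0, 0, 0, 0, 0, 0, 0, 0, 0, 0, 0, 0, 0, 0, 0, 0, 0, 0, 0, 0], "grip_force": 20}}

```text
time_s: 3.3
tool_pos: [0.4492, 0.06, 0.3287]
tool_rot: [180.0, -0.0, 164.8]
force: [-0.4, 0.5, 0.4]
grip_width: 0.0249
grasp_force: 0.0
```

Request:
{"method": "step_arm", "body": {"steps": [0, 0, 0, 0, 0, 0, 0, 0, 0, 0, 0, 0, 0, 0, 0, 0, 0, 0, 0, 0, 0, 0, 0, 0, 0]}}

```text
time_s: 3.92
tool_pos: [0.4488, 0.0571, 0.3287]
tool_rot: [-179.7, -0.1, 164.6]
force: [-4.6, -8.8, 4.9]
grip_width: 0.0102
grasp_force: 20.0
```

```bash
python3 -c "
import numpy as np
f=np.radians(15.4+np.linspace(0,108,23));x=np.round(130.9*np.cos(f),0);z=np.round(-130.9*np.sin(f),0)
print(np.c_[np.diff(x),np.diff(z)].tolist())"
```

```text
[[-3.0, -10.0], [-5.0, -11.0], [-5.0, -10.0], [-6.0, -9.0], [-7.0, -9.0], [-7.0, -8.0], [-8.0, -8.0], [-9.0, -7.0], [-10.0, -6.0], [-10.0, -5.0], [-10.0, -5.0], [-11.0, -3.0], [-11.0, -3.0], [-11.0, -1.0], [-11.0, -1.0], [-11.0, 0.0], [-11.0, 2.0], [-11.0, 2.0], [-11.0, 3.0], [-10.0, 4.0], [-10.0, 5.0], [-10.0, 6.0]]
```

Request:
{"method": "step_arm", "body": {"steps": [0, 0, -3, 0, 0, 0, -3, -1, -10, 0, 0, -5, 0, -11, 0, 0, -5, 0, -10, 0, 0, -6, 0, -9, 0, 0, -7, 0, -9, 0, 0, -7, 0, -8, 0, 0, -8, 0, -8, 0, 0, -9, 0, -7, 0, 0, -10, 0, -6, 0, 0, -10, 0, -5, 0]}}

```text
time_s: 5.3
tool_pos: [0.5164, 0.0373, 0.4128]
tool_rot: [-180.0, 0.0, 164.8]
force: [-4.7, -0.7, 0.7]
grip_width: 0.01
grasp_force: 20.0
```

Request:
{"method": "step_arm", "body": {"steps": [0, -10, 0, -5, 0, 0, -11, 0, -3, 0, 0, -11, 0, -3, 0, 0, -11, 0, -1, 0, 0, -11, 0, -1, 0, 0, -11, 0, 0, 0, 0, -11, 0, 2, 0, 0, -11, 0, 2, 0, 0, -11, 0, 3, 0, 0, -10, 0, 4, 0, 0, -10, 0, 5, 0, 0, -10, 0, 6, 0]}}

```text
time_s: 6.8
tool_pos: [0.6396, 0.0035, 0.4019]
tool_rot: [-179.9, -0.1, 164.7]
force: [-4.4, -3.2, -1.8]
grip_width: 0.0098
grasp_force: 20.0
```

Request:
{"method": "step_arm", "body": {"steps": [0.5, 0, 0, 0, 0, 0.5, 0, 0, 0, 0, 0.5, -6, 0, -15, 0, 0.5, -6, 0, -30, 0, 1, 0, 0, -30, 0, 1, 0, 0, -30, 0, 1, 0, 0, 0, 0, 1, 0, 0, 0, 0]}}

```text
time_s: 7.8
tool_pos: [0.6508, 0.0012, 0.508]
tool_rot: [180.0, 0.0, 164.8]
force: [-0.5, 0.1, -1.0]
grip_width: 0.0753
grasp_force: 0.0
```

Run:
```python
from h import *
c=snap("scene");b=snap("top")
A=cv2.resize(c["image"][130:270,200:400,::-1],None,fx=4,fy=4,interpolation=cv2.INTER_CUBIC)[:300,:]
cv2.imwrite("pics/s3.png",cv2.resize(c["image"][120:270,200:400,::-1],None,fx=4,fy=4,interpolation=cv2.INTER_CUBIC))
```

```text
(no output)
```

View pics/s3.png

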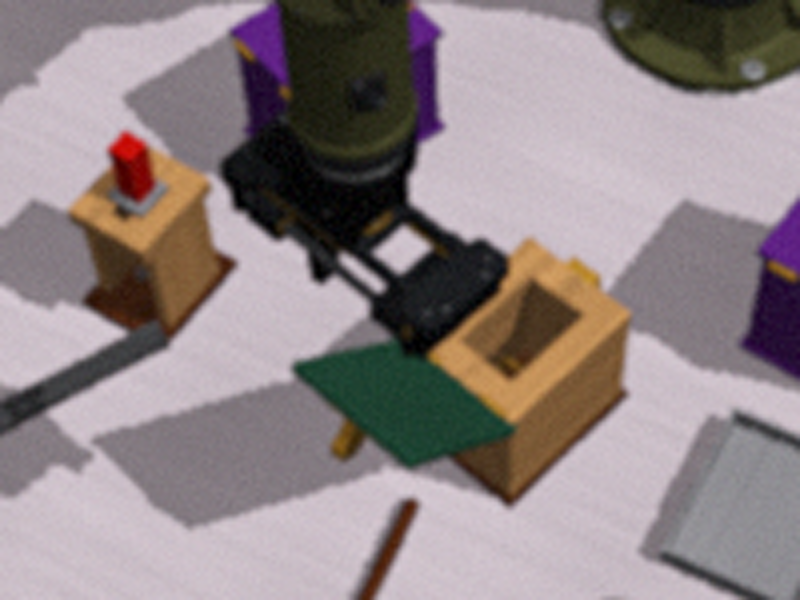

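The roof is falling back. The bore is open, its rim running from (543,272) through (582,312) and (515,378) to (463,345), with the loop faintly visible at (505,362). The red handle top is at (128,143). I'll refit house and stand, and move towards the hook.

```bash
cat > f2.py <<'E'
from fit import *
Q=lambda u,v:("s",(u+.5)/4+200-.5,(v+.5)/4+120-.5)
T=lambda u,v:("t",(u+.5)/4+225-.5,(v+.5)/4+175-.5)
A,B,Y,Z=.070,-.076,.061,.140; a,b=.042,.028
fit("house",[((A,Y,Z),T(292,40)),((A,-Y,Z),T(424,72)),((B,-Y,Z),T(385,234)),((B,Y,Z),T(250,200)),
 ((-a,-b,.13),Q(543,272)),((-a,b,.13),Q(582,312)),((a,b,.13),Q(515,378)),((a,-b,.13),Q(463,345)),
 ((-.07,.055,.13),Q(630,315)),((.07,.055,0),Q(510,503)),((-.07,.055,0),Q(625,393))],[.5,.04,-.26])
for X,Y in((.055,.045),(.05,.04),(.045,.037)):
  Z=.135;x,y=.055,.045
  fit("stand",[((X,Y,Z),T(685,33)),((X,-Y,Z),T(776,36)),((-X,-Y,Z),T(772,140)),((-X,Y,Z),T(680,135)),
 ((X,Y,Z),Q(140,250)),((X,-Y,Z),Q(72,212)),((-X,Y,Z),Q(210,185)),((-x,y,0),T(650,155)),((-x,y,0),Q(233,263)),((x,y,0),Q(172,335)),
 ((0,0,.201),Q(128,143)),((0,0,.141),Q(138,193))],[.53,-.29,0])
E
python3 f2.py
```

```text
house [0.5011 0.0437] -15.36 [-1.5, -0.8, -0.0, -0.4, -0.4, 0.6, -1.5, 0.5, -2.9, 0.4, 0.3, 0.2, -0.8, 0.1, -0.8, -2.0, 0.5, -1.0, 0.3, -0.5, -0.7, 0.5]
stand [ 0.5342 -0.2978] -3.76 [-1.4, -3.5, 1.5, -3.2, 2.2, 2.4, -0.8, 2.7, 0.5, 2.5, -4.3, 0.4, 2.8, -4.1, -0.7, -0.0, 1.4, -0.4, -1.8, 3.6, -0.4, -0.4, -0.1, -1.6]
stand [ 0.5343 -0.2969] -3.96 [-0.2, -2.1, -0.1, -1.8, 0.4, 0.9, 0.4, 1.2, 0.3, 0.9, -2.0, 0.1, 1.0, -3.5, -1.0, -0.1, 1.6, -0.2, -1.6, 3.7, -0.2, -0.3, 0.1, -1.5]
stand [ 0.5343 -0.2964] -3.78 [0.4, -0.6, -1.2, -0.4, -0.5, -0.6, 1.2, -0.2, 0.7, -0.4, -0.2, -0.5, -0.5, -2.9, -1.0, -0.0, 1.7, -0.2, -1.5, 3.8, -0.1, -0.3, 0.2, -1.4]
```

Request:
{"method": "step_arm", "body": {"steps": [1, 6, -40, -10, 0, 1, 6, -55, 0, 0, 1, 6, -55, 0, 0, 1, 6, -55, 0, 0, 1, 6, -55, 20, 0, 1, 6, -50, 25, 0, 1, 0, -8, 25, -6.3, 1, 0, 0, 0, -6.3]}}

```text
time_s: 9.0
tool_pos: [0.5311, -0.2974, 0.4449]
tool_rot: [179.9, -0.3, 177.4]
force: [0.5, 0.3, 0.6]
grip_width: 0.0875
grasp_force: 0.0
```

Request:
{"method": "step_arm", "body": {"steps": [0.6, -3, 0, 30, 1.2, 0.6, 0, 0, 35, 0, 0.6, 0, 0, 30, 0, 0.6, 0, 0, 15, 0, 0, 0, 0, 0, 0, 0, 0, 0, 0, 0, 0, 0, 0, 0, 0, 0, 0, 0, 0, 0, 0, 0, 0, 0, 0, 0, 0, 0, 0, 0, 0, 0, 0, 0, 0], "grip_force": 40}}

```text
time_s: 10.38
tool_pos: [0.5357, -0.2969, 0.3388]
tool_rot: [-180.0, 0.1, 176.2]
force: [-0.1, -0.3, 6.2]
grip_width: 0.0239
grasp_force: 39.9
```

Run:
```python
from h import *
c=snap("scene");b=snap("top")
g=lambda im:cv2.resize(im[:,:,::-1],None,fx=4,fy=4,interpolation=cv2.INTER_CUBIC)
A=g(c["image"][165:240,230:375]);B=g(b["image"][165:240,250:395])
cv2.imwrite("pics/s4.png",np.vstack([A,B]));print(env.get_obs()["tool_pos"])
```

```text
[ 0.5357331  -0.29691767  0.3388018 ]
```

View pics/s4.png

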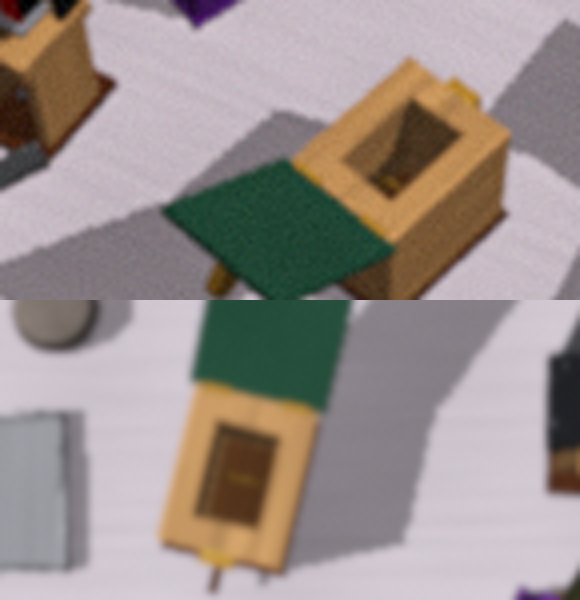

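The roof lies fully back and the gripper holds the hook. In the lower (top-view) half the bore is open and the loop bar lies near (241,478). In the upper half the loop shows near (390,182).

```bash
cat > f3.py <<'E'
from fit import *
Q=lambda u,v:("s",(u+.5)/4+230-.5,(v+.5)/4+165-.5)
T=lambda u,v:("t",(u+.5)/4+250-.5,(v-300+.5)/4+165-.5)
a,b=.042,.028;X,Y,Z=.07,.055,.13
ot=[((X,Y,Z),T(195,385)),((X,-Y,Z),T(318,408)),((-X,-Y,Z),T(285,572)),((-X,Y,Z),T(162,543)),
((a,b,Z),T(218,424)),((a,-b,Z),T(280,437)),((-a,-b,Z),T(257,527)),((-a,b,Z),T(197,515))]
os=[((-a,-b,Z),Q(410,100)),((-a,b,Z),Q(462,135)),((a,b,Z),Q(392,197)),((a,-b,Z),Q(343,160)),((-X,-Y,Z),Q(410,58)),((-X,Y,Z),Q(510,133)),((X,Y,Z),Q(390,243)),((X,-Y,Z),Q(292,162))]
for o in(ot,os,ot+os): fit("house",o,[.5,.04,-.26])
print("loop top",atz(ct,T(241,478)[1:],.07),"tri",tri(ct,T(241,478)[1:],cs,Q(390,182)[1:]))
E
python3 f3.py
```

```text
house [0.4987 0.0406] -13.46 [-0.3, -0.2, 0.1, 0.6, -0.0, -0.7, -0.7, -0.1, -0.1, -0.5, 0.2, -0.4, 0.9, 0.9, -0.0, 0.6]
house [0.5034 0.0444] -15.41 [0.3, -1.0, 0.2, 0.1, -0.2, 1.0, -0.9, -0.1, -0.1, -0.3, 0.4, 0.1, 0.6, 0.2, -0.4, -0.1]
house [0.5008 0.0425] -14.5 [-0.4, -1.0, -0.2, 0.3, -1.0, -1.1, -1.5, -1.0, -0.4, -1.2, -0.1, -0.8, 0.1, 0.4, -0.8, -0.2, -0.1, -1.9, -0.0, -1.0, -0.1, 0.1, -1.0, -0.8, -0.6, -1.1, 0.1, -1.1, 0.9, -0.7, -0.5, -0.6]
loop top [0.5014 0.0402 0.07  ] tri (array([0.5024, 0.0376, 0.0717]), np.float64(0.0056))
```

Request:
{"method": "step_arm", "body": {"steps": [0, 0, 0, -10, 0, 0, 0, 0, -25, 0, 0, 0, 0, -45, 0, 0, 0, 0, -50, 0, 0, 0, 0, -40, 0, 0, 0, 0, -20, 0, 0, 0, 0, 0, 0]}}

```text
time_s: 11.45
tool_pos: [0.5354, -0.2968, 0.5291]
tool_rot: [-180.0, 0.1, 176.2]
force: [0.5, -0.4, -1.3]
grip_width: 0.0238
grasp_force: 39.9
```

Request:
{"method": "step_arm", "body": {"steps": [0, 5, 20, 0, 0, 0, 10, 40, 0, 0, 0, 10, 40, 0, 0, 0, 10, 45, 0, 0, 0, 10, 45, 0, 0, 0, 10, 45, 0, 0, 0, 10, 45, 0, 0, 0, 10, 35, 0, 0, 0, 6, 15, 0, 0, 0, 5, 10, 0, 5.5, 0, 0, 0, 0, 5.6, 0, 0, 0, 0, 0]}}

```text
time_s: 12.95
tool_pos: [0.4724, 0.0474, 0.527]
tool_rot: [-179.9, -0.1, 165.0]
force: [-0.7, 0.1, -0.9]
grip_width: 0.0238
grasp_force: 39.9
```

Run:
```python
from h import *
c=snap("scene");o=env.get_obs();print(o["tool_pos"],o["tool_rot"])
cv2.imwrite("pics/s5.png",cv2.resize(c["image"][110:250,240:400,::-1],None,fx=4,fy=4,interpolation=cv2.INTER_CUBIC))
p=o["tool_pos"]-[0,0,.3088];a=np.radians(o["tool_rot"][2]+180);u=np.r_[np.cos(a),np.sin(a),0]
P=[p+u*.01,p+[0,0,.1],p+u*.02+[0,0,.018]]
print(((proj(c,P)-[239.5,109.5])*4-.5).round(0).tolist())
```

```text
[0.4724946  0.04741368 0.52711742] [-1.79947866e+02 -4.26585741e-02  1.65068689e+02]
[[376.0, 284.0], [389.0, 194.0], [368.0, 278.0]]
```

View pics/s5.png

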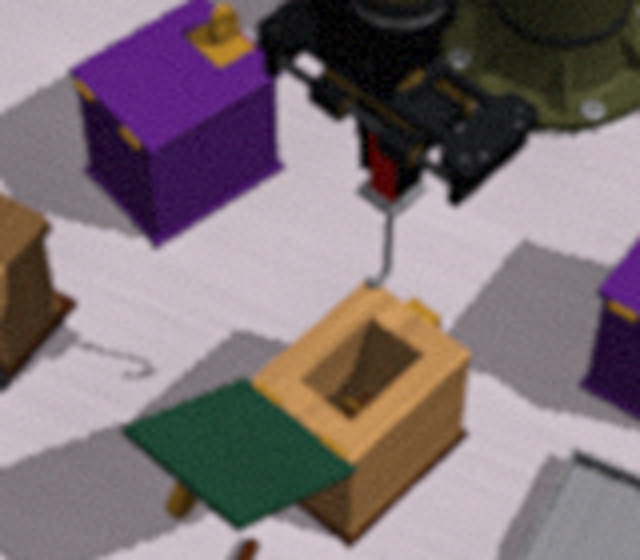

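The held hook hangs upright with its low point at (376,284), exactly as predicted. Next I lower it into the bore.

Request:
{"method": "step_arm", "body": {"steps": [0, 0, 0, 20, 0, 0, 0, 0, 30, 0, 0, 0, 0, 30, 0, 0, 0, 0, 25, 0, 0, 0, 0, 20, 0, 0, 0, 0, 20, 0, 0, 0, 0, 15, 0, 0, 0, 0, 10, 0, 0, 0, 0, 8, 0, 0, 0, 0, 0, 0, 0, 0, 0, 0, 0]}}

```text
time_s: 14.38
tool_pos: [0.4727, 0.0485, 0.3503]
tool_rot: [180.0, 0.0, 165.1]
force: [-0.4, 0.2, -1.3]
grip_width: 0.024
grasp_force: 39.9
```

Request:
{"method": "step_arm", "body": {"steps": [0, -5, 0, 0, 0, 0, -5, 0, 0, 0, 0, -5, 0, 0, 0, 0, -4, 0, 0, 0, 0, -3, 0, 0, 0, 0, 0, 0, 0, 0, 0, 0, 0, 0, 0]}}

```text
time_s: 15.25
tool_pos: [0.4936, 0.0428, 0.3497]
tool_rot: [180.0, -0.0, 165.1]
force: [-0.3, 0.8, -1.0]
grip_width: 0.0234
grasp_force: 39.9
```

Request:
{"method": "step_arm", "body": {"steps": [0, 0, 0, -5, 0, 0, 0, 0, -5, 0, 0, 0, 0, -5, 0, 0, 0, 0, -5, 0, 0, 0, 0, -5, 0, 0, 0, 0, -5, 0, 0, 0, 0, 0, 0, 0, 0, 0, 0, 0]}}

```text
time_s: 16.25
tool_pos: [0.4936, 0.0427, 0.3795]
tool_rot: [-180.0, -0.0, 165.1]
force: [-0.0, -1.0, -2.9]
grip_width: 0.0236
grasp_force: 39.9
```

Request:
{"method": "step_arm", "body": {"steps": [0, 0, 0, -8, 0, 0, 0, 0, -13, 0, 0, 0, 0, -15, 0, 0, 0, 0, -15, 0, 0, 0, 0, -15, 0, 0, 0, 0, -15, 0, 0, 0, 0, -15, 0, 0, 0, 0, -15, 0, 0, 0, 0, -15, 0, 0, 0, 0, -15, 0, 0, 0, 0, -10, 0, 0, 0, 0, 0, 0]}}

```text
time_s: 17.75
tool_pos: [0.4938, 0.0427, 0.5315]
tool_rot: [180.0, 0.1, 165.1]
force: [0.3, 0.1, -2.4]
grip_width: 0.0238
grasp_force: 39.9
```

Run:
```python
from h import *
c=snap("scene");o=env.get_obs();print(o["tool_pos"],o["force"])
cv2.imwrite("pics/s6.png",cv2.resize(c["image"][110:250,240:420,::-1],None,fx=4,fy=4,interpolation=cv2.INTER_CUBIC))
```

```text
[0.49372798 0.04273315 0.53077741] [ 0.1236909  -0.43929732 -2.34146882]
```

View pics/s6.png

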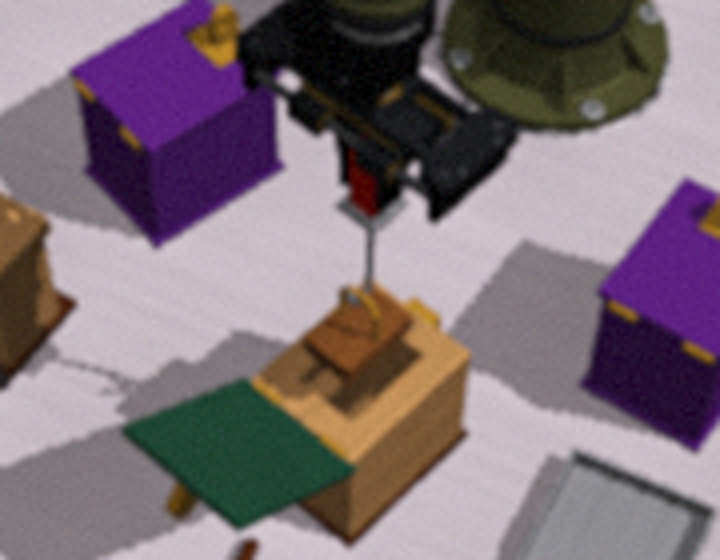

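The plug hangs level on the hook, clear above the bore, at about (355,325). I'll carry it to the tray.

Request:
{"method": "step_arm", "body": {"steps": [0, 2, 6, 0, 0, 0, 4, 13, 0, 0, 0, 6, 20, 0, 0, 0, 7, 25, 0, 0, 0, 8, 28, 0, 0, 0, 8, 29, 0, 0, 0, 8, 28, 0, 0, 0, 7, 26, 0, 0, 0, 6, 22, 0, 0, 0, 4, 14, 0, 0, 0, 2, 7, 0, 0, 0, 1, 3, 0, 0]}}

```text
time_s: 19.3
tool_pos: [0.49, 0.2723, 0.5308]
tool_rot: [-180.0, 0.0, 165.0]
force: [0.0, -0.5, -1.8]
grip_width: 0.0239
grasp_force: 39.9
```

Request:
{"method": "step_arm", "body": {"steps": [0, 0, 0, 0, 0, 0, 0, 0, 8, 0, 0, 0, 0, 14, 0, 0, 0, 0, 18, 0, 0, 0, 0, 20, 0, 0, 0, 0, 20, 0, 0, 0, 0, 20, 0, 0, 0, 0, 18, 0, 0, 0, 0, 12, 0, 0, 0, 0, 8, 0, 0, 0, 0, 4, 0, 0, 0, 0, 0, 0]}}

```text
time_s: 20.8
tool_pos: [0.4899, 0.2726, 0.3889]
tool_rot: [180.0, 0.0, 165.1]
force: [1.2, 0.4, -3.0]
grip_width: 0.0236
grasp_force: 39.9
```

Request:
{"method": "step_arm", "body": {"steps": [0, 0, 0, 5, 0, 0, 0, 0, 5, 0, 0, 0, 0, 4, 0, 0, 0, 0, 4, 0, 0, 0, 0, 3, 0, 0, 0, 0, 3, 0, 0, 0, 0, 4, 0, 0, 0, 0, 4, 0, 0, 0, 0, 5, 0, 0, 0, 0, 5, 0, 0, 0, 0, 4, 0, 0, 0, 0, 0, 0]}}

```text
time_s: 22.3
tool_pos: [0.4897, 0.2725, 0.3423]
tool_rot: [-180.0, -0.0, 165.1]
force: [1.2, 1.1, -0.7]
grip_width: 0.0237
grasp_force: 39.9
```

Run:
```python
from h import *
c=snap("scene");b=snap("top");o=env.get_obs();print(o["tool_pos"],o["force"])
g=lambda im:cv2.resize(im[:,:,::-1],None,fx=6,fy=6,interpolation=cv2.INTER_CUBIC)
cv2.imwrite("pics/s7.png",g(c["image"][190:285,330:440]))
```

```text
[0.48987756 0.27252957 0.34283963] [ 0.77721929  0.38745987 -1.67914665]
```

View pics/s7.png

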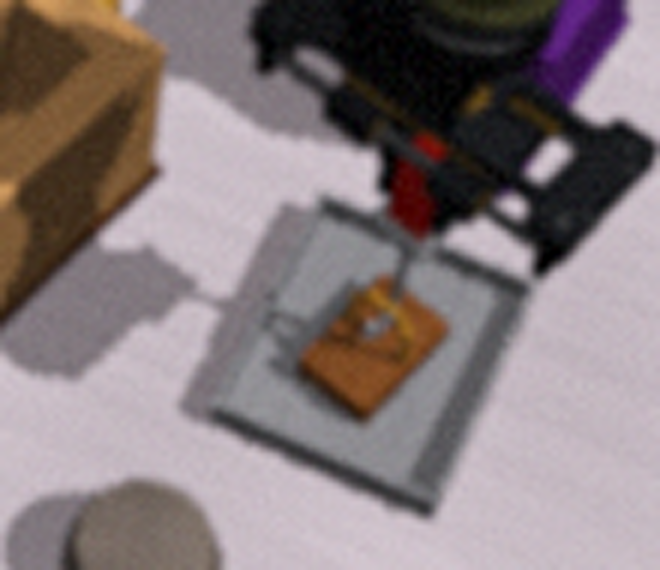

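The plug stands flat near the tray centre, at about (375,350). The hook has dropped below the bar, so I back it out and lift.

Request:
{"method": "step_arm", "body": {"steps": [0, 4, 0, 0, 0, 0, 5, 0, 0, 0, 0, 6, 0, 0, 0, 0, 6, 0, 0, 0, 0, 6, 0, 0, 0, 0, 0, 0, 0, 0, 0, 0, 0, -8, 0, 0, 0, 0, -15, 0, 0, 0, 0, -25, 0, 0, 0, 0, -40, 0, 0, 0, 0, -50, 0, 0, 0, 0, -50, 0]}}

```text
time_s: 23.9
tool_pos: [0.4636, 0.279, 0.5337]
tool_rot: [179.9, 0.1, 165.0]
force: [1.2, 0.3, -1.2]
grip_width: 0.024
grasp_force: 39.9
```

Request:
{"method": "step_arm", "body": {"steps": [0, -8, -20, -10, 0, 0, -16, -40, 0, 0, 0, -20, -50, 0, 0, 0, -20, -50, 0, 0, 0, -20, -50, 0, 0, 0, -20, -50, 0, 0, 0, -20, -50, 0, 0, 0, -20, -50, 0, 0, 0, -20, -50, 0, 0, 0, -20, -48, 0, 0, 0, -18, -42, 0, 0, 0, -10, -25, 0, 0]}}

```text
time_s: 25.4
tool_pos: [0.5317, -0.286, 0.5404]
tool_rot: [-179.9, -0.1, 164.8]
force: [0.4, 0.0, -0.3]
grip_width: 0.0238
grasp_force: 39.9
```

Request:
{"method": "step_arm", "body": {"steps": [0, -6, -12, 0, 0, 0, 0, 0, 0, -5.6, 0, 0, 0, 0, -5.6, 0, 0, 0, 0, 0, 0, 0, 0, 0, 0]}}

```text
time_s: 26.02
tool_pos: [0.5358, -0.2952, 0.5408]
tool_rot: [180.0, 0.0, 176.2]
force: [-0.3, -0.4, -0.4]
grip_width: 0.0235
grasp_force: 39.9
```

Request:
{"method": "step_arm", "body": {"steps": [0, 0, -2, 20, 0, 0, 0, 0, 35, 0, 0, 0, 0, 20, 0, 0, 0, 0, 10, 0, 0, 0, 0, 10, 0, 0, 0, 0, 15, 0, 0, 0, 0, 20, 0, 0, 0, 0, 20, 0, 0, 0, 0, 20, 0, 0, 0, 0, 15, 0, 0, 0, 0, 8, 0, 0, 0, 0, 0, 0]}}

```text
time_s: 27.52
tool_pos: [0.5357, -0.2975, 0.3473]
tool_rot: [180.0, -0.0, 176.3]
force: [0.1, 0.9, -0.8]
grip_width: 0.0242
grasp_force: 39.9
```

Request:
{"method": "step_arm", "body": {"steps": [0, 0, 0, 4, 0, 0, 0, 0, 3, 0, 0, 0, 0, 2, 0, 0, 0, 0, 0, 0, 0, 0, 0, 0, 0]}}

```text
time_s: 28.15
tool_pos: [0.5358, -0.2976, 0.3389]
tool_rot: [-180.0, 0.0, 176.3]
force: [0.3, 0.0, -0.8]
grip_width: 0.0237
grasp_force: 39.9
```

Request:
{"method": "step_arm", "body": {"steps": [0, 0, 0, 1, 0, 0, 0, 0, 1, 0, 0, 0, 0, 0, 0, 0, 0, 0, 0, 0]}}

```text
time_s: 28.65
tool_pos: [0.5356, -0.2978, 0.3388]
tool_rot: [180.0, 0.1, 176.3]
force: [-4.2, 1.8, 10.9]
grip_width: 0.0238
grasp_force: 39.9
```

Contact: the collar is on the plate at the original height. I open the fingers and back straight up.

Request:
{"method": "step_arm", "body": {"steps": [0, 0, 0, -1, 0, 0.5, 0, 0, 0, 0, 0.5, 0, 0, 0, 0, 0.6, 0, 0, 0, 0, 0.6, 0, 0, 0, 0, 0.6, 0, 0, -10, 0, 0.6, 0, 0, -30, 0, 0.6, 0, 0, -50, 0, 0.6, 0, 0, -50, 0, 0.6, 0, 0, -20, 0, 0.6, 0, 0, 0, 0, 0.6, 0, 0, 0, 0]}}

```text
time_s: 30.15
tool_pos: [0.5356, -0.2974, 0.4967]
tool_rot: [180.0, -0.1, 176.3]
force: [-0.2, 0.3, -1.3]
grip_width: 0.0519
grasp_force: 0.0
```

Run:
```python
from h import *
c=snap("scene")
cv2.imwrite("pics/s8.png",cv2.resize(c["image"][120:290,190:430,::-1],None,fx=3.3,fy=3.3,interpolation=cv2.INTER_CUBIC))
```

```text
(no output)
```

View pics/s8.png

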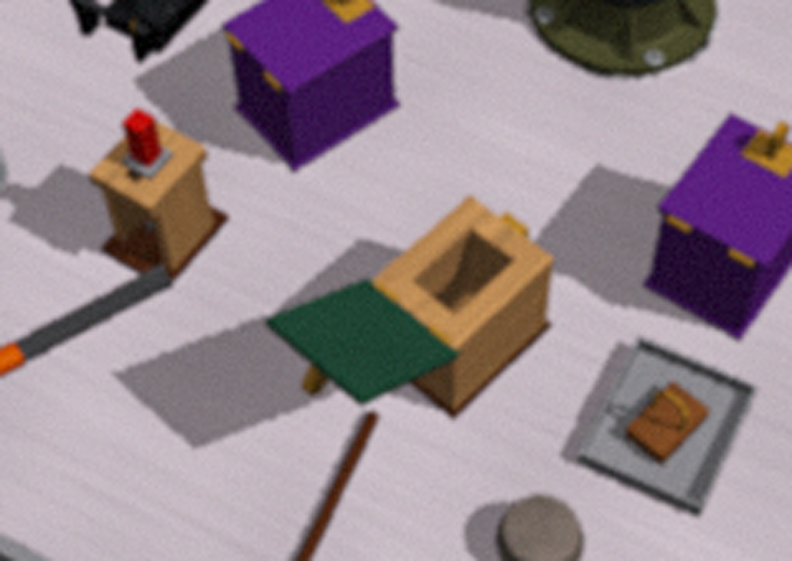

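The final picture shows the hook hanging in its stand at (143,140), the roof fully back, and the plug flat in the tray at (668,422). The gripper is clear of everything.

```bash
python3 -c "
from cell import env
print(env.sign_off())"
```

```text
the job is handed in; nothing more can be done
None
```

I handed the job in after about 30 s of the 72 s allowed: the last picture shows the roof fully back, the plug upright in the tray off the hook, and the hook hanging in its stand; the judge's verdict was not shown.

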